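# Find the cross stamp on the ECG trolley

### The job

One of the three look-alike hand stamps standing on the ECG trolley has a black cross under its foot. Lay stamps over on their sides on the trolley top and let go of them until you have found the one with the cross; then lay that stamp on its side in the steel tray, and leave the other two about where they are, standing or lying.

Things in the scene. Friction and masses are not known exactly. Their poses are not given: they have to be found in the camera images.
- stamp_cross: wooden hand stamp standing upright, 92 mm tall, 90 g: square foot 36 x 36 mm, 20 mm high, with white sole; round handle above, 25 mm thick from 34 to 84 mm above the sole (22 mm at the foot). Hidden under the sole: a black diagonal cross, bars 36 x 7 mm. Origin: centre of the sole; x, y along the foot's sides, z up the handle. Starts with its x ahead of the robot within 12 degrees.
- stamp_plain1: same make, size, weight and frame as stamp_cross, not to be told from it while standing; its sole is plain white. All three tip over a foot edge by themselves once leaned over about 28 degrees. Lying, a stamp rests on a foot edge and the handle's end, the handle's centre line 13 to 20 mm above the surface.
- stamp_plain2: another of the same, sole plain white. The three stamps stand in a loose row across the trolley top, in any order, at least 110 mm apart; the space from each towards the robot is clear for laying it over.
- tray: a fixed shallow open tray of bright steel, 160 mm (its x) by 220 mm (its y), 25 mm high, walls 3 mm, floor 3 mm thick; empty. Origin: centre of its underside, on the trolley top; z up.
There are look-alikes about, which are no part of the job. What is shaped like the stamp_cross but red is not meant.

How it is judged:
By the outcome, as a careful person would: the job done as asked, in the order asked, and still so for the second after the job is handed in, with the robot touching nothing.
It also fails if it takes over 72 s, if anything falls off the work surface, if the arm or the gripper's body presses on something with over 40 N, if the wrist force passes 120 N, or if a joint passes its speed limit or range.

### The arm

A 6-joint arm with a two-finger parallel gripper is mounted at the origin on the work surface. World frame = base frame: x ahead of the robot, y to its left, z up, the work surface at z = 0. Lengths are in m, angles in rad, forces in N, time in s.
With the tool pointing down it reaches from about 0.275 to 0.975 m from the base axis. Payload 8.4 kg.
Tool frame: the origin (TCP) lies midway between the tips of the shut fingers; the grasp point (between the pads) lies 19 mm behind it; z points along the fingers, y is the line along which they close (so a half turn about z gives the same grasp; the last joint's range is limited). The gripper opens to 92 mm and grips with 3 to 60 N. Pads are 20 mm wide; open, the fingers measure 128 mm over their backs; the gripper's body (75 mm by 189 mm) begins 69 mm behind the grasp point.
Start: joints at [1.164, 0.353, 1.633, -0, 1.155, -0.002], TCP at [0.246, 0.574, 0.215] pointing down, gripper open.
Joint ranges: [-2.63, 2.63], [-0.92, 2.1], [0.06, 2.66], [-1.3, 4.44], [0, 2.69], [-3.02, 3.02]. Speed limits (rad/s): [2.22, 2.22, 2.79, 3.14, 3.14, 3.14].

### API

Orientations are given as a unit quaternion [w, x, y, z].
In Python, from workcell import r gives the robot as it stands. The module is installed in compiled form; this text tells all that it offers.
- The arm moves only by the tool send_rows, never from a script. Its argument "rows" is text: rows parted by semicolons, each of 5 numbers parted by spaces: the opening, from 0 (shut) to 1 (fully open), then the shift along the tool's x, y, z in m, then the turn about the tool's z in degrees. In form: fingers dx dy dz yaw; .... A call has 1 to 8 rows; each row is the pose to reach, as a shift and turn from the pose commanded when the call began, along the tool's axes at that moment; what a row does not reach only later rows make up. A row lasts 1/10 s, in which the tool goes at most 50 mm and 8.59 degrees, less where a joint would pass 70% of its speed; a pose out of reach is approached as far as the arm can. A call with a gripper value outside its range is refused whole. The fingers move at their own pace and stop on an object; "newtons" is the grip in N (left out, the last holds). Time passes only in rows, so rows that repeat a pose let the fingers close. It gives the time, the measured TCP pose, the force, the opening and the grip force at its end, in the units of the state.
- r.observe(): the state, without advancing time (a new reading comes with each control period).
- r.capture(name): name is "scene" or "top" or "wrist"; returns (picture, depth): 400x640x3 uint8, red, green, blue; 400x640 float32, m along the optical axis (not along the pixel's ray), 0 where there is no reading.
- r.get_calibration(name): a dict with "fx", "fy", "cx", "cy" (pixels), "R" (3x3) and "t" (3): a world point X has camera coordinates R X + t; the wrist camera has in their place "tool_from_camera" (4x4, takes a point from camera to tool coordinates, whose origin is the TCP and whose axes are the flange's). Camera axes: x right, y down, z forward; pixel columns grow to the right and rows downward; lengths in m; the calibration is good to about 2 mm. A picture is of the moment at which its call begins: read the wrist's pose just before it. get_calibration takes no time and is no camera call.
- r.finish_job(): hands the job in; it is judged then, once.
The state is a dict: "t": time; "joint_pos": joint angles; "joint_velocities": joint speeds; "joint_torque": joint torques, N m; "tcp_pos": TCP position; "orientation": TCP orientation; "contact_force": force on the tool from outside, world axes, zero at the start; "wrist_torque": the same for the moment, N m; "gripper_width": opening from 0.0 (shut) to 1.0 (fully open); "grasp_force": force on a finger pad.
Only numpy, scipy, OpenCV 4.12 (cv2) and the standard library are available. Lean on these libraries where they do the work, as an engineer would, in place of code of your own. Each camera call takes 0.05 s, during which the arm holds its last target. There are 200 camera calls.

## Working session

There is one attempt and no reset: what is moved stays moved. The work goes in short steps, Python scripts to look and compute and a tool call to move; the robot and the scene stay as the last step left them, time stands still between calls to the robot, and variables do not carry over. Pictures are saved under pics/ and viewed, at most 10 in all, crops included, and the job is handed in when it is done.

Besides the shell and the picture viewer there is one more tool, called after "Call:" as a command line: name --argument value ..., lists and objects as JSON in quotes. send_rows: Moves the arm, as the interface text tells. Its arguments: {"type":"object","properties":{"rows":{"type":"string"},"newtons":{"type":"number"}},"required":["rows"]}

```bash
mkdir -p pics; cat > h.py <<'E'
import numpy as np,cv2
from workcell import r
def cap(n):
    s=r.observe(); p,d=r.capture(n); return s,p,d,r.get_calibration(n)
def save(n,p): cv2.imwrite(f'pics/{n}.png',cv2.cvtColor(p,cv2.COLOR_RGB2BGR))
def pts(d,c):
    v,u=np.mgrid[0:d.shape[0],0:d.shape[1]]
    P=np.stack([(u-c['cx'])/c['fx']*d,(v-c['cy'])/c['fy']*d,d],-1)
    return (P-c['t'])@np.array(c['R'])
E
python3 - <<'E'
from h import *
for n in('scene','top'):
    s,p,d,c=cap(n); save(n+'0',p); np.savez(n+'0',p=p,d=d,P=pts(d,c))
print(s)
E
```

```text
{'t': 0.05, 'joint_pos': array([ 1.16358231e+00,  3.53641747e-01,  1.63408903e+00, -1.13152854e-05,
        1.15519610e+00, -2.40865617e-03]), 'joint_velocities': array([ 0.00104287, -0.00124741, -0.00069956, -0.00044009,  0.00056052,
       -0.00084629]), 'joint_torque': array([ 1.08149450e-04, -5.95431018e+01, -3.35276449e+01,  6.99928170e-02,
        1.82538887e-02, -6.07632728e-05]), 'tcp_pos': array([0.24597222, 0.57405191, 0.21388699]), 'orientation': array([-1.30613197e-04,  2.01021254e-01,  9.79586653e-01, -6.54224644e-04]), 'contact_force': array([-0.22460014,  1.15693896, -0.40861589]), 'wrist_torque': array([0.00797553, 0.00250406, 0.01488963]), 'grasp_force': 0.0, 'gripper_width': 0.9996182305810263}
```

View pics/scene0.png

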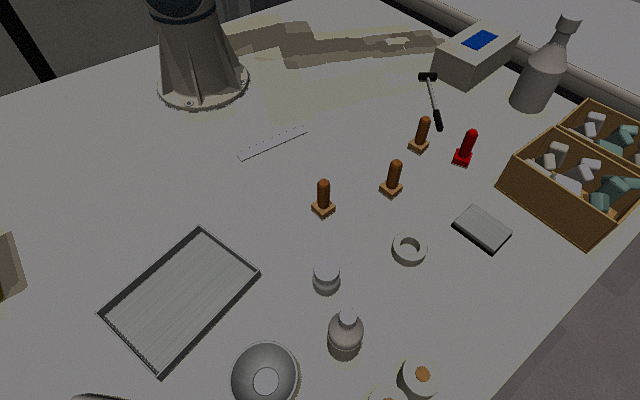

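View pics/top0.png

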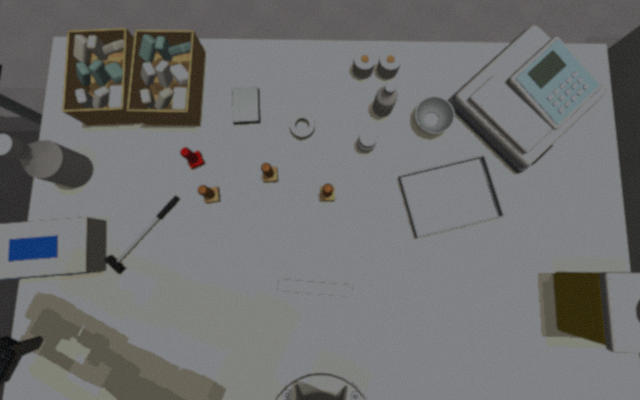

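The three wooden stamps are at scene (420,135), (393,178) and (323,198), which are top (209,193), (270,172) and (328,191). The look-alike is the red stamp at scene (466,147), top (192,157), and I exclude it by colour. The tray is at top (450,197) and the hammer at (145,235).

```bash
python3 - <<'E'
from h import *
for n in('scene','top'):
    z=np.load(n+'0.npz');p,d,P=z['p'],z['d'],z['P']
    h=cv2.cvtColor(p,cv2.COLOR_RGB2HSV)
    m=((h[...,0]>5)&(h[...,0]<25)&(h[...,1]>110)&(d>0)).astype(np.uint8)
    k,l,st,ce=cv2.connectedComponentsWithStats(m)
    print(n)
    for i in range(1,k):
        if st[i,4]>60 and st[i,4]<1500:
            q=P[l==i]; f=q[q[:,2]<.03]; t=q[(q[:,2]>.05)]
            if len(f)>5 and len(t)>3:
                a=cv2.minAreaRect(f[:,:2].astype(np.float32)*1000)
                print(ce[i].round(),st[i,4],'handle',t.mean(0).round(3),'foot',f.mean(0).round(3),a, q[:,2].max().round(3))
z=np.load('top0.npz');p,d,P=z['p'],z['d'],z['P']
g=cv2.cvtColor(p,cv2.COLOR_RGB2GRAY)
# tray outline corners (pixels from picture)
for u,v in[(399,178),(484,158),(500,214),(416,236)]:
    w=P[v-3:v+4,u-3:u+4].reshape(-1,3); print('tray',np.median(w,0).round(3))
print('table z',np.median(P[300:340,380:500,2]))
s=cv2.resize(p[140:215,165:355],None,fx=4,fy=4,interpolation=cv2.INTER_CUBIC)
save('crop1',cv2.convertScaleAbs(s,alpha=1.5))
E
```

```text
scene
[420. 136.] 446 handle [0.546 0.277 0.075] foot [0.548 0.275 0.017] ((543.4402465820312, 281.7027587890625), (35.48078155517578, 35.69395065307617), 9.42861557006836) 0.093
[392. 180.] 511 handle [0.602 0.133 0.076] foot [0.603 0.131 0.017] ((597.9658203125, 137.9562225341797), (35.716976165771484, 37.49431228637695), 4.773681163787842) 0.093
[323. 200.] 540 handle [ 0.556 -0.012  0.077] foot [ 0.558 -0.013  0.017] ((551.4212036132812, -7.611818313598633), (36.545074462890625, 35.05061340332031), 4.160462856292725) 0.093
top
[268. 172.] 168 handle [0.593 0.136 0.082] foot [0.59  0.138 0.021] ((595.6530151367188, 138.61460876464844), (31.656307220458984, 28.371171951293945), 2.8266561031341553) 0.096
[326. 192.] 135 handle [ 0.547 -0.007  0.086] foot [0.542 0.001 0.021] ((544.1011962890625, 3.6027908325195312), (28.08353614807129, 15.441462516784668), 39.20904541015625) 0.097
[208. 193.] 179 handle [0.539 0.278 0.082] foot [0.54  0.278 0.021] ((540.0811157226562, 278.9109191894531), (15.930033683776855, 38.764808654785156), 57.704410552978516) 0.096
tray [ 0.593 -0.187  0.005]
tray [ 0.649 -0.398  0.013]
tray [ 0.507 -0.433  0.016]
tray [ 0.45  -0.225  0.003]
table z 0.0005037396379139583
```

View pics/crop1.png

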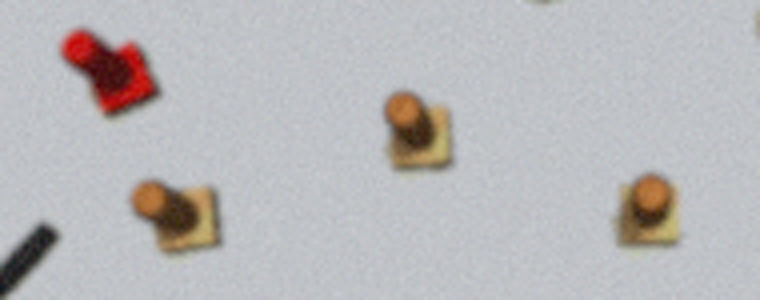

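Crop: three wooden stamps at crop (180,220), (425,140) and (650,210), and the red one at (110,75) is not meant. I'll push stamps over towards the robot with shut fingers, so the soles face the scene camera. Stamp C, the rightmost, goes first.

```bash
cat >> h.py <<'E'
from scipy.spatial.transform import Rotation as Ro
def R0(s): q=s['orientation']; return Ro.from_quat([q[1],q[2],q[3],q[0]])
def go(x,y,z,ydir=90):
    "tool-frame shift to world x,y,z with tool y at ydir deg (mod 180)"
    s=r.observe();R=R0(s);sh=R.inv().apply(np.array([x,y,z])-s['tcp_pos'])
    ty=R.as_matrix()[:,1]; a=np.degrees(np.arctan2(ty[1],ty[0]))
    dy=(ydir-a+90)%180-90
    print('shift',sh.round(4),'yaw',round(-dy,1),'at',s['tcp_pos'].round(4),'t',round(s['t'],2),'j6',s['joint_pos'][5].round(2))
E
python3 -c "
from h import *
go(.60,-.007,.215);go(.60,-.007,.072)"
```

```text
shift [-0.5543 -0.3947 -0.0006] yaw -23.2 at [0.246  0.5741 0.214 ] t 0.1 j6 -0.0
shift [-0.5543 -0.3945  0.1424] yaw -23.2 at [0.246  0.5741 0.214 ] t 0.1 j6 -0.0
```

Call:
send_rows --rows "0 -0.04 -0.028 0 -3; 0 -0.08 -0.056 0 -6; 0 -0.12 -0.085 0 -9; 0 -0.16 -0.114 0 -12; 0 -0.2 -0.142 0 -15; 0 -0.24 -0.171 0 -18; 0 -0.28 -0.2 0 -21; 0 -0.32 -0.228 0 -23.2" --newtons 20

```text
t: 0.9
tcp_pos: [0.4509, 0.2369, 0.2145]
orientation: [-0.0, -0.001, 1.0, -0.0]
contact_force: [0.3, 1.3, 0.6]
gripper_width: 0.328
grasp_force: 0.0
```

```bash
python3 -c "
from h import *
go(.60,-.007,.215)"
```

```text
shift [-0.1485 -0.2443 -0.0005] yaw 0.1 at [0.4509 0.2369 0.2145] t 0.9 j6 -1.09
```

Call:
send_rows --rows "0 -0.025 -0.041 0 0; 0 -0.05 -0.082 0 0; 0 -0.075 -0.123 0 0; 0 -0.1 -0.164 0 0; 0 -0.125 -0.205 0 0; 0 -0.149 -0.244 0 0; 0 -0.149 -0.244 0.05 0; 0 -0.149 -0.244 0.095 0"

```text
t: 1.7
tcp_pos: [0.6007, -0.0068, 0.1188]
orientation: [0.001, 0.001, 1.0, -0.0]
contact_force: [-0.4, 0.9, -1.1]
gripper_width: 0.003
grasp_force: 0.0
```

```bash
python3 -c "
from h import *
go(.60,-.007,.072);go(.54,-.007,.072);s,p,d,c=cap('scene');save('s1',cv2.resize(p[120:260,240:480],None,fx=3,fy=3))"
```

```text
shift [ 0.0008 -0.0002  0.0468] yaw -0.1 at [ 0.6007 -0.0068  0.1188] t 1.7 j6 -1.58
shift [ 0.0608 -0.0004  0.0467] yaw -0.1 at [ 0.6007 -0.0068  0.1188] t 1.7 j6 -1.58
```

Call:
send_rows --rows "0 0 0 0.045 0; 0 0.02 0 0.045 0; 0 0.03 0 0.045 0; 0 0.038 0 0.045 0; 0 0.046 0 0.045 0; 0 0.054 0 0.045 0; 0 0.062 0 0.045 0; 0 0.07 0 0.045 0"

```text
t: 2.55
tcp_pos: [0.5292, -0.0051, 0.0751]
orientation: [0.0, -0.0, 1.0, -0.0]
contact_force: [-0.6, 0.2, 0.0]
gripper_width: 0.007
grasp_force: 0.0
```

Call:
send_rows --rows "0 0.006 0 0 0; 0 0.006 0 0 0; 0 0 0 -0.03 0; 0 -0.02 0 -0.07 0; 0 -0.02 0 -0.1 0; 0 -0.02 0 -0.1 0"

```text
t: 3.15
tcp_pos: [0.5529, -0.0051, 0.1788]
orientation: [0.004, -0.0, 1.0, -0.0]
contact_force: [0.8, -0.6, -0.5]
gripper_width: 0.003
grasp_force: 0.0
```

```bash
python3 -c "
from h import *
go(.60,-.007,.072);s,p,d,c=cap('scene');save('s2',cv2.resize(p[110:250,240:480],None,fx=3.3,fy=3.3,interpolation=cv2.INTER_CUBIC))"
```

```text
shift [-0.0463 -0.0018  0.1072] yaw 0.0 at [ 0.5529 -0.0051  0.1788] t 3.15 j6 -1.58
```

View pics/s2.png

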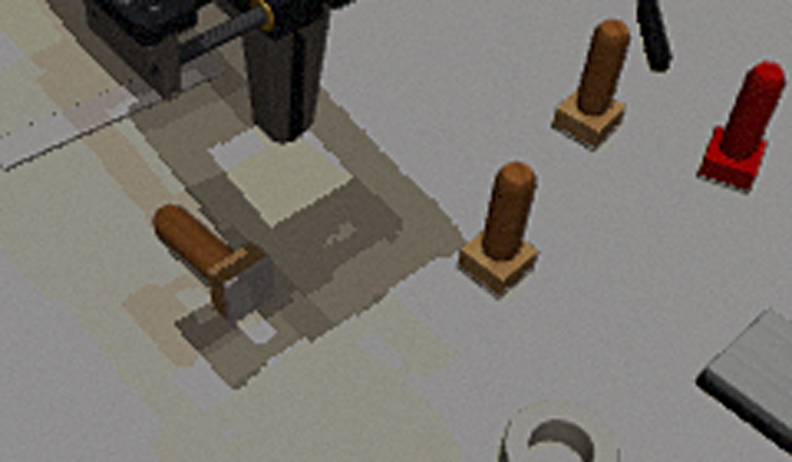

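Stamp C lies at crop (215,255), with its sole at (247,285) evenly grey and no cross. I'll push B next, then look at C's sole again when the arm's shadow is off it.

Call:
send_rows --rows "0 -0.03 0.04 0 0; 0 -0.06 0.08 0 0; 0 -0.093 0.12 0 0; 0 -0.095 0.143 0 0; 0 -0.095 0.143 0.05 0; 0 -0.095 0.143 0.095 0; 0 -0.095 0.143 0.105 0; 0 -0.095 0.143 0.105 0"

```text
t: 4.0
tcp_pos: [0.6425, 0.1374, 0.0671]
orientation: [-0.003, 0.0, 1.0, -0.001]
contact_force: [0.5, -0.1, 0.4]
gripper_width: 0.002
grasp_force: 0.0
```

Call:
send_rows --rows "0 0.02 0 0 0; 0 0.03 0 0 0; 0 0.038 0 0 0; 0 0.046 0 0 0; 0 0.054 0 0 0; 0 0.062 0 0 0; 0 0.07 0 0 0; 0 0.076 0 0 0"

```text
t: 4.8
tcp_pos: [0.5677, 0.1379, 0.0695]
orientation: [-0.0, -0.0, 1.0, -0.0]
contact_force: [0.2, -0.2, -0.6]
gripper_width: 0.003
grasp_force: 0.0
```

Call:
send_rows --rows "0 0 0 0 0; 0 -0.005 0 -0.03 0; 0 -0.02 0.05 -0.07 0; 0 -0.02 0.1 -0.1 0; 0 -0.02 0.15 -0.1 0; 0 -0.02 0.15 -0.1 0"

```text
t: 5.4
tcp_pos: [0.5895, 0.292, 0.1715]
orientation: [0.002, -0.001, 1.0, 0.001]
contact_force: [0.3, -0.4, 0.3]
gripper_width: 0.004
grasp_force: 0.0
```

```bash
python3 -c "
from h import *
go(.60,.27,.18);s,p,d,c=cap('scene');save('s3',cv2.convertScaleAbs(cv2.resize(p[110:250,280:450],None,fx=4,fy=4,interpolation=cv2.INTER_CUBIC),alpha=1.5))"
```

```text
shift [-0.0105 -0.022  -0.0086] yaw 0.1 at [0.5895 0.292  0.1715] t 5.4 j6 -1.12
```

View pics/s3.png

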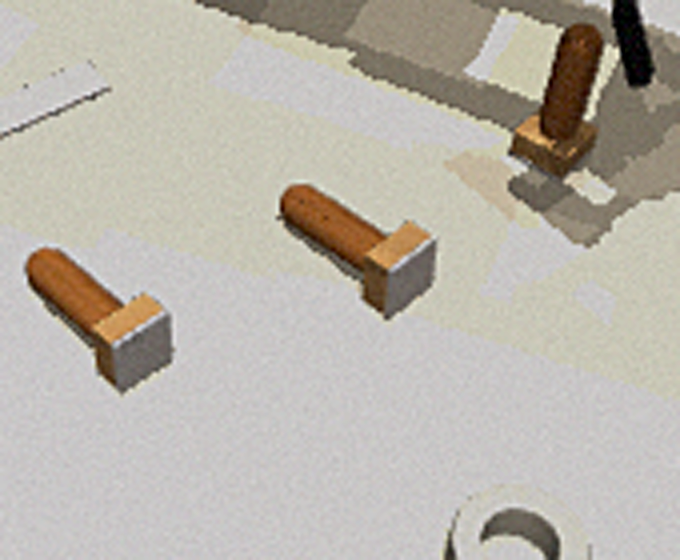

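Both lying soles, C at crop (135,345) and B at (400,270), are plain white. That leaves A, still standing at crop (560,100). I'll lay it over the same way.

Call:
send_rows --rows "0 0.009 -0.012 0 0; 0 0.009 -0.012 0.04 0; 0 0.009 -0.012 0.08 0; 0 0.009 -0.012 0.1 0; 0 0.009 -0.012 0.1 0; 0 0.02 -0.012 0.1 0; 0 0.028 -0.012 0.1 0; 0 0.036 -0.012 0.1 0"

```text
t: 6.25
tcp_pos: [0.5524, 0.2761, 0.071]
orientation: [0.001, -0.0, 1.0, 0.0]
contact_force: [0.2, -1.0, -1.0]
gripper_width: 0.006
grasp_force: 0.2
```

Call:
send_rows --rows "0 0.008 0 0 0; 0 0.016 0 0 0; 0 0.024 0 0 0; 0 0.032 0 0 0; 0 0.032 0 0 0; 0 0.025 0 -0.03 0; 0 0 0 -0.07 0; 0 -0.04 0 -0.11 0"

```text
t: 7.05
tcp_pos: [0.5875, 0.276, 0.1765]
orientation: [-0.0, -0.001, 1.0, -0.0]
contact_force: [1.4, 1.3, -0.3]
gripper_width: 0.007
grasp_force: 0.0
```

Call:
send_rows --rows "0.5 -0.04 0.03 0 0; 0.5 -0.09 0.06 0 0; 0.5 -0.09 0.08 0 0; 0.5 -0.09 0.08 0 0"

```text
t: 7.45
tcp_pos: [0.679, 0.3584, 0.174]
orientation: [0.0, -0.001, 1.0, 0.0]
contact_force: [0.4, 0.2, -0.4]
gripper_width: 0.324
grasp_force: 0.0
```

```bash
python3 - <<'E'
from h import *
s,p,d,c=cap('scene');save('s4',cv2.convertScaleAbs(cv2.resize(p[90:220,330:480],None,fx=4,fy=4,interpolation=cv2.INTER_CUBIC),alpha=1.5))
P=pts(d,c);h=cv2.cvtColor(p,cv2.COLOR_RGB2HSV)
m=((h[...,0]>3)&(h[...,0]<25)&(h[...,1]>110)&(d>0)).astype(np.uint8)
k,l,st,ce=cv2.connectedComponentsWithStats(m)
for i in range(1,k):
    q=P[l==i]
    if 60<len(q)<1500:
        vx=cv2.fitLine(q[:,:2].astype(np.float32),cv2.DIST_L2,0,.01,.01).ravel()
        print(ce[i].round(),len(q),'mean',q.mean(0).round(3),'min',q.min(0).round(3),'max',q.max(0).round(3),'dir',np.degrees(np.arctan2(vx[1],vx[0])).round(1))
        for a in np.arange(q[:,0].min(),q[:,0].max(),.015):
            w=q[(q[:,0]>=a)&(q[:,0]<a+.015)]; print('  x',a.round(3),'y',w[:,1].min().round(3),w[:,1].max().round(3),'zmax',w[:,2].max().round(3),'y at top',np.median(w[w[:,2]>w[:,2].max()-.004][:,1]).round(3)) if len(w)>3 and q[:,1].mean()>.2 else 0
go(.5,.28,.2)
E
```

```text
[395. 130.] 374 mean [0.48  0.266 0.023] min [ 0.413  0.253 -0.001] max [0.519 0.295 0.039] dir 5.9
  x 0.428 y 0.253 0.272 zmax 0.025 y at top 0.264
  x 0.443 y 0.255 0.275 zmax 0.027 y at top 0.266
  x 0.458 y 0.258 0.277 zmax 0.029 y at top 0.269
  x 0.473 y 0.26 0.28 zmax 0.029 y at top 0.27
  x 0.488 y 0.261 0.292 zmax 0.037 y at top 0.278
  x 0.503 y 0.258 0.295 zmax 0.039 y at top 0.274
  x 0.518 y 0.26 0.263 zmax 0.03 y at top 0.26
[367. 169.] 413 mean [0.535 0.126 0.025] min [ 0.485  0.116 -0.002] max [0.573 0.152 0.039] dir 2.5
[301. 185.] 392 mean [ 0.487 -0.014  0.026] min [ 0.439 -0.026 -0.001] max [0.525 0.009 0.039] dir 0.9
[422. 374.] 170 mean [ 0.89  -0.095  0.056] min [ 0.881 -0.105  0.052] max [ 0.9   -0.085  0.058] dir 85.5
shift [ 0.1781 -0.0766 -0.0259] yaw 0.1 at [0.6779 0.3568 0.1739] t 7.5 j6 -1.09
```

View pics/s4.png

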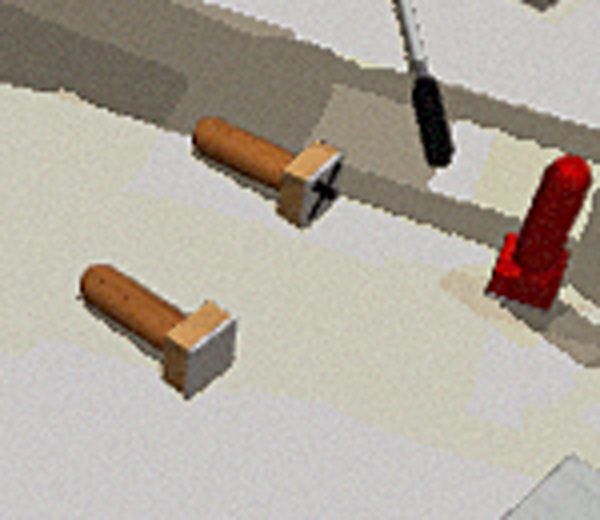

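The cross is visible under A's foot, at crop (325,185). A lies along about 9°, with its handle near (0.468, 0.268). I'll grasp it there.

Call:
send_rows --rows "0.65 0.035 -0.015 0 -2; 0.65 0.07 -0.03 0 -4; 0.65 0.105 -0.045 0 -6; 0.65 0.14 -0.06 0 -8; 0.65 0.175 -0.075 0 -9; 0.65 0.211 -0.09 0 -9; 0.65 0.211 -0.09 0.05 -9; 0.65 0.211 -0.09 0.095 -9"

```text
t: 8.3
tcp_pos: [0.4664, 0.2652, 0.0811]
orientation: [0.002, -0.079, 0.997, 0.001]
contact_force: [1.2, 0.3, -0.0]
gripper_width: 0.649
grasp_force: 0.0
```

```bash
python3 - <<'E'
from h import *
s,p,d,c=cap('wrist');go(.468,.268,.004,99)
T=c['tool_from_camera'];v,u=np.mgrid[0:400,0:640]
Q=np.stack([(u-c['cx'])/c['fx']*d,(v-c['cy'])/c['fy']*d,d],-1)@T[:3,:3].T+T[:3,3]
W=R0(s).apply(Q.reshape(-1,3)).reshape(Q.shape)+s['tcp_pos']
h=cv2.cvtColor(p,cv2.COLOR_RGB2HSV)
m=(h[...,0]>3)&(h[...,0]<25)&(h[...,1]>110)&(d>0)&(W[...,2]<.05)
q=W[m];print(m.sum())
for a in np.arange(.41,.53,.015):
    w=q[(q[:,0]>=a)&(q[:,0]<a+.015)]
    if len(w)>5: print(a.round(3),np.percentile(w[:,1],[2,50,98]).round(3),w[:,2].max().round(3))
E
```

```text
shift [-0.0068  0.0044  0.0695] yaw 0.0 at [0.4624 0.2629 0.0735] t 8.35 j6 -1.21
6418
0.425 [0.255 0.266 0.277] 0.025
0.44 [0.256 0.267 0.279] 0.026
0.455 [0.258 0.27  0.282] 0.028
0.47 [0.125 0.27  0.285] 0.029
0.485 [0.122 0.266 0.292] 0.037
0.5 [0.123 0.263 0.293] 0.037
0.515 [0.123 0.138 0.27 ] 0.037
```

Call:
send_rows --rows "0.65 -0.003 0.004 0.03 0; 0.65 -0.003 0.004 0.055 0; 0.65 -0.003 0.004 0.067 0; 0.65 -0.003 0.004 0.067 0; 0.65 -0.003 0.004 0.067 0"

```text
t: 8.85
tcp_pos: [0.4695, 0.2703, 0.0139]
orientation: [0.0, -0.078, 0.997, 0.0]
contact_force: [0.9, 0.5, 0.1]
gripper_width: 0.65
grasp_force: 0.0
```

```bash
python3 -c "
from h import *
go(.468,.2705,.004,98)"
```

```text
shift [0.0015 0.0005 0.0099] yaw 1.0 at [0.4695 0.2703 0.0139] t 8.85 j6 -1.21
```

Call:
send_rows --rows "0.65 0.001 0 0.005 0; 0.65 0.001 0 0.009 0; 0.65 0.001 0 0.009 0; 0.4 0.001 0 0.009 0; 0.1 0.001 0 0.009 0; 0.1 0.001 0 0.009 0; 0.1 0.001 0 0.009 0; 0.1 0.001 0 0.009 0" --newtons 20

```text
t: 9.65
tcp_pos: [0.4682, 0.2702, 0.004]
orientation: [0.0, -0.079, 0.997, 0.0]
contact_force: [-0.0, 1.4, 0.7]
gripper_width: 0.265
grasp_force: 20.0
```

Call:
send_rows --rows "0.1 0 0 0 0; 0.1 0 0 -0.02 0; 0.1 0 0 -0.05 0; 0.1 0 0 -0.09 0; 0.1 0 0 -0.13 0; 0.1 0 0 -0.13 0"

```text
t: 10.25
tcp_pos: [0.4711, 0.2718, 0.1389]
orientation: [0.004, -0.079, 0.997, 0.002]
contact_force: [1.4, 1.0, -0.9]
gripper_width: 0.265
grasp_force: 20.0
```

```bash
python3 - <<'E'
from h import *
# tray: bright/dark rim at z~0.025 from both views' edges: use top depth points above table within area
z=np.load('scene0.npz');P=z['P']
m=(P[...,2]>.017)&(P[...,2]<.032)&(P[...,0]>.4)&(P[...,0]<.7)&(P[...,1]<-.15)&(P[...,1]>-.47)&(z['d']>0)
q=P[m][:,:2].astype(np.float32)*1000;print(len(q),cv2.minAreaRect(q))
go(.55,-.31,.14,105)
E
```

```text
1503 ((555.992431640625, -341.9166564941406), (163.3527069091797, 283.8022155761719), 14.862837791442871)
shift [ 0.0131 -0.587  -0.0029] yaw -6.0 at [0.4711 0.2718 0.1389] t 10.25 j6 -1.21
```

Grip holds (20 N at opening 0.265). Moving it over to the tray.

Call:
send_rows --rows "0.1 0.001 -0.04 0 -1; 0.1 0.003 -0.085 0 -2; 0.1 0.004 -0.13 0 -3; 0.1 0.006 -0.175 0 -4; 0.1 0.007 -0.22 0 -5; 0.1 0.009 -0.265 0 -6; 0.1 0.01 -0.31 0 -6; 0.1 0.011 -0.345 0 -6"

```text
t: 11.05
tcp_pos: [0.5108, -0.0746, 0.1331]
orientation: [-0.0, -0.13, 0.991, 0.0]
contact_force: [0.5, 0.1, -1.0]
gripper_width: 0.261
grasp_force: 20.0
```

```bash
python3 -c "
from h import *
go(.544,-.313,.139,105)"
```

```text
shift [ 0.0295 -0.2388 -0.0059] yaw -0.0 at [ 0.5108 -0.0746  0.1331] t 11.05 j6 -1.98
```

Call:
send_rows --rows "0.1 0.005 -0.04 0 0; 0.1 0.01 -0.08 0 0; 0.1 0.015 -0.12 0 0; 0.1 0.02 -0.16 0 0; 0.1 0.025 -0.2 0 0; 0.1 0.03 -0.235 0 0; 0.1 0.03 -0.239 0 0; 0.1 0.03 -0.239 0.02 0"

```text
t: 11.85
tcp_pos: [0.5453, -0.3126, 0.1148]
orientation: [0.001, -0.13, 0.992, -0.001]
contact_force: [-0.2, 0.2, -0.6]
gripper_width: 0.265
grasp_force: 20.0
```

```bash
python3 - <<'E'
from h import *
go(.544,-.313,.008,105)
s,p,d,c=cap('scene');save('s5',cv2.convertScaleAbs(cv2.resize(p[100:390,80:380],None,fx=2,fy=2),alpha=1.5))
E
```

```text
shift [0.0016 0.0002 0.1067] yaw -0.1 at [ 0.5453 -0.3126  0.1148] t 11.85 j6 -2.35
```

View pics/s5.png

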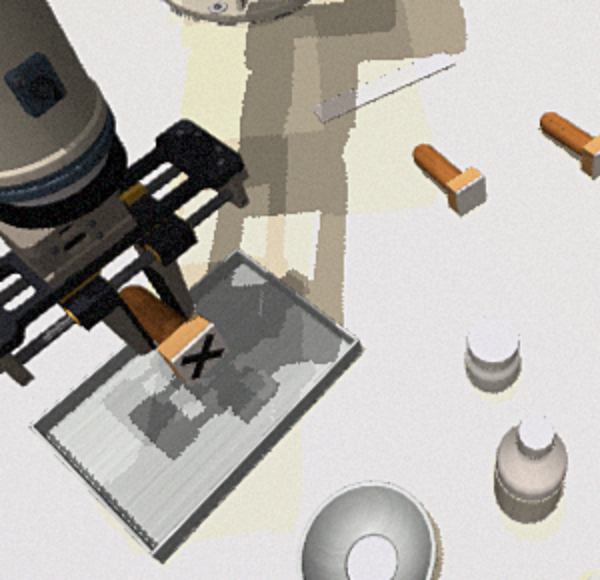

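The stamp with its cross at (203,355) is held over the middle of the tray. Lowering it.

Call:
send_rows --rows "0.1 0.001 0 0.04 0; 0.1 0.001 0 0.075 0; 0.1 0.001 0 0.092 0; 0.1 0.001 0 0.098 0; 0.1 0.001 0 0.098 0; 0.1 0.001 0 0.098 0"

```text
t: 12.5
tcp_pos: [0.5439, -0.3111, 0.0168]
orientation: [0.0, -0.131, 0.991, -0.0]
contact_force: [0.0, -0.8, -0.9]
gripper_width: 0.263
grasp_force: 20.0
```

```bash
python3 -c "
from h import *
go(.544,-.313,.007,105)"
```

```text
shift [ 0.0004 -0.0018  0.0098] yaw 0.0 at [ 0.5439 -0.3111  0.0168] t 12.5 j6 -2.36
```

Call:
send_rows --rows "0.1 0 0 0.004 0; 0.1 0 0 0.007 0; 0.1 0 0 0.009 0; 0.1 0 0 0.009 0; 0.3 0 0 0.009 0; 0.45 0 0 0.009 0; 0.6 0 0 0.009 0; 0.6 0 0 0.009 0"

```text
t: 13.3
tcp_pos: [0.5433, -0.3112, 0.007]
orientation: [0.0, -0.131, 0.991, -0.0]
contact_force: [-1.1, -0.1, 0.2]
gripper_width: 0.541
grasp_force: 0.0
```

Call:
send_rows --rows "0.6 0 0 0 0; 0.6 0 0 -0.03 0; 0.6 0 0 -0.07 0; 0.6 0 0 -0.12 0; 0.6 0 0 -0.16 0; 0.6 0.04 0 -0.18 0; 0.6 0.09 0 -0.18 0; 0.6 0.09 0 -0.18 0"

```text
t: 14.1
tcp_pos: [0.4519, -0.335, 0.1876]
orientation: [-0.001, -0.13, 0.992, -0.0]
contact_force: [0.4, 0.4, 0.1]
gripper_width: 0.601
grasp_force: 0.0
```

```bash
python3 - <<'E'
from h import *
s,p,d,c=cap('scene');save('s6',cv2.convertScaleAbs(cv2.resize(p[90:390,80:480],None,fx=1.9,fy=1.9),alpha=1.5))
E
```

```text
(no output)
```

View pics/s6.png

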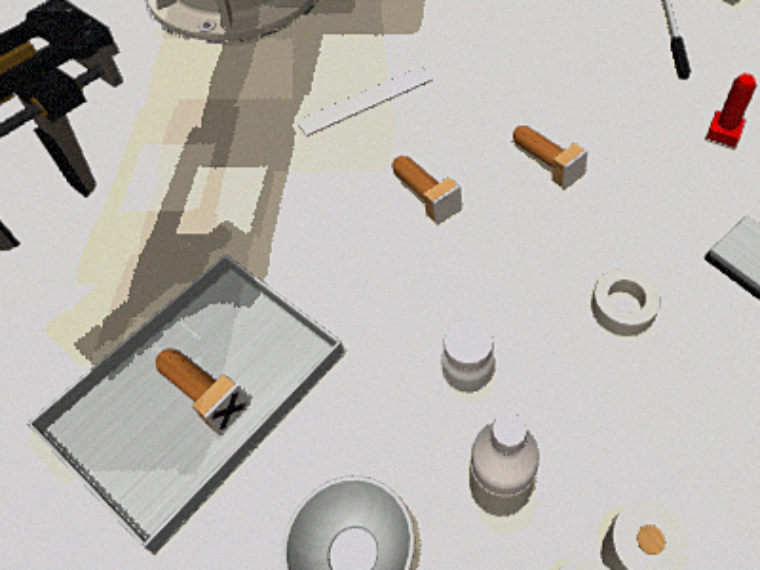

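The crossed stamp lies on its side in the tray, with its cross at (230,410). The two plain stamps lie where they fell, and the gripper is clear of everything.

```bash
python3 -c "
from h import *
print(r.finish_job())"
```

```text
the job is handed in; nothing more can be done
None
```

The stamp with the cross now lies on its side in the steel tray, the two plain stamps lie where I tipped them over, and the job was handed in after about 14 s of the 72 s allowed.

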